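# Turn the double-ended leather stamp round in its holder

## Robot

A 6-joint arm with a two-finger parallel gripper is mounted at the origin on the work surface. World frame = base frame: x ahead of the robot, y to its left, z up, the work surface at z = 0. Lengths are in m, angles in rad, forces in N, time in s.
With the tool pointing down it reaches from about 0.35 to 0.85 m from the base axis. Payload 8.1 kg.
Tool frame: the origin (TCP) lies at the very end of the fingers, on their centre line; the grasp point (between the pads) lies 19 mm behind it (pinch_z is the distance from the TCP to the grasp point, in m); z points along the fingers, y is the direction in which the jaws open and shut (so a half turn about z gives the same grasp; the last joint's range is limited). The gripper opens to 93 mm and grips with 3 to 60 N. Pads are 15 mm wide; open, the fingers measure 128 mm over their backs; the gripper's body (75 mm by 188 mm) begins 65 mm behind the grasp point.
Start: joints at [1.257, 0.13, 1.488, -0, 1.523, -0.085], TCP at [0.136, 0.584, 0.219] pointing down, gripper open.
Joint ranges: [-2.96, 2.96], [-0.89, 2.26], [0.02, 2.5], [-1.34, 4.48], [0, 2.73], [-2.66, 2.66]. Speed limits (rad/s): [2.39, 2.39, 2.79, 3.14, 3.14, 3.14].

## Interface

Orientations are given as a rotation vector (axis times angle).
In Python, from plant import * gives the robot as it stands.
- The arm moves only by the tool move_arm, never from a script. Its argument "series" is a list of rows, each a list of 7 numbers: the shift along the tool's x, y, z each as a share of 10 cm, from -1 to 1, then the turn, a rotation vector about the tool's x, y, z each as a share of 180 degrees, from -1 to 1, then the opening, from -1 (shut) to 1 (fully open). In form: [[dx, dy, dz, rx, ry, rz, jaw], ...]. A call has 1 to 8 rows; each row is the pose to reach, as a shift and turn from the pose commanded when the call began, along the tool's axes at that moment, turning the shorter way round; what a row does not reach only later rows make up. A row lasts 1/10 s, in which the tool goes at most 50 mm and 8.59 degrees, less where a joint would pass 70% of its speed; a pose out of reach is approached as far as the arm can. A call with a number of a shift or a turn outside -1 to 1 is refused whole. A call with a gripper value outside its range is refused whole. The fingers move at their own pace and stop on an object; "squeeze" is the grip in N (left out, the last holds). Time passes only in rows, so rows that repeat a pose let the fingers close. It gives the time, the measured TCP pose, the force and the opening at its end, in the units of the state.
- read_state(): the state, without advancing time (a new reading comes with each control period).
- read_camera(name): name is "scene" or "top"; returns a dict with "frame" (480x640x3 uint8, red, green, blue), "K" (3x3 intrinsics, pixels), "k1" (the pictures are not rectified: a ray, as slopes to the right and down, at radius r is drawn at 1 + k1 r^2 times it, then the intrinsics apply), "rvec" (rotation vector, rad) and "tvec" (3), from world to camera coordinates, as OpenCV has them. Camera axes: x right, y down, z forward; pixel columns grow to the right and rows downward; lengths in m; the calibration is good to about 2 mm. A picture is of the moment at which its call begins. There is no depth.
- close_job(): hands the job in, once; it reports no verdict.
The state is a dict: "t": time; "q": joint angles; "dq": joint speeds; "joint_torque": joint torques, N m; "tool_pos": TCP position; "orientation": TCP orientation; "force": force on the tool from outside, world axes, zero at the start; "wrist_torque": the same for the moment, N m; "opening": finger opening in m.
Only numpy, scipy, OpenCV 4.12 (cv2) and the standard library are available. Lean on these libraries where they do the work, as an engineer would, in place of code of your own. Each camera call takes 0.05 s, during which the arm holds its last target.

## Task

The double-ended embossing stamp sits in the orange sloping holder with its dark end out and its brass end hidden inside. Press the yellow latch pad so that the stamp pops out, draw the stamp clear, turn it end for end, and push it back in past the clicks until it is fully home and latched with the brass end facing out. Let go of it and do not disturb the glue bottle, the jar or the tin.

Things in the scene. Friction and masses are not known exactly. Their poses are not given: they have to be found in the camera images.
- socket: Orange socket block, fixed. Origin: centre of its mouth, 100 mm above the bench, on a seated stamp's axis. x points out of the mouth, rising 25 deg above level; y level across; z square to the slope, up. Bore y -13.5 to 13.5, z -12 (floor) to 14.5; 45-deg lips at sides and top reach 8 mm out; a steel tongue (y +-7.5, top z -12) runs from the floor out to x 78. Block x -82 to 0, y +-21.5, z -20 to 19.5; latch yoke to z 27, y +-29.
- stamp: Double-ended stamp, loose bar 180 mm long, 24 wide (y), about 0.35 kg. Origin: middle of its length. z -12 to 6, raised middle (x +-40) up to z 12. x runs to the brass end. z is the toothed side, which must face up to latch. Each end narrows over its last 10 mm (21, then 18 wide) and has 3 teeth on top, 4 long, 6 high, starting 13, 24, 35 mm from the end. Starts latched, brass end inside.
- home (a point): Fixed point 33 mm out of the mouth on the socket's axis: the middle of the stamp lies here when it is fully home, its inner end 57 mm inside the mouth. The hard stop is 1.5 mm deeper; let go, the stamp springs back onto the pawl. Caught on the second or first tooth it stands 11 or 22 mm too far out.
- pawl (a point): Fixed point at the pawl's lower tip at rest, 18 mm inside the mouth, 6.5 mm above the stamp's axis. The sprung pawl hangs through the top of the bore; it lets teeth pass inwards with a click each and blocks them outwards.
- brass_end (a point): Centre of the brass end face of the stamp, on its axis, 90 mm from its origin.
- dark_end (a point): Centre of the dark steel end face of the stamp, on its axis, 90 mm from its origin. As the socket slopes, a stamp gripped plumb from above and turned about the vertical ends up sloping the wrong way; gripped square to its length (tool leaning 25 deg) and turned about the tool's own axis it keeps the slope.
- latch_pad (a point): Middle of the top of the yellow press pad at the latch's tail, about 63 mm above the bench, 116 mm (level) behind the mouth on the socket's low side. Level plate 36 mm (along the socket) x 58 x 5; the block's top rear edge is some 33 mm from its middle. Pressed straight down 8 to 13 mm with 3 to 5 N it lifts the pawl; it springs back when let go.
- latch (a joint): Latch angle in rad: 0 with the pawl down, 0.13 when the pawl clears the teeth, 0.24 fully pressed.
- ejector (a joint): Travel in m of the spring plunger inside the bore: 0 at its hard stop, about 0.0015 with the stamp latched, 0.028 fully out, when the stamp stands 26 mm farther out and is free of the pawl. It moves slowly (about 0.5 s), pushing with 6 N at 0 and 3.3 N at the end. Pushing the stamp home takes 6 to 13 N, peaking at each tooth; the hard stop is a steep rise above that.
- glue: White glue bottle with green cap, 60 mm diameter, 150 mm high, standing beside the holder; origin at the centre of its underside.
- jar: Amber jar with black lid, 64 mm diameter, 85 mm high, standing beside the holder; origin at the centre of its underside.
- tin: Low steel tin, 70 mm diameter, 50 mm high, standing beyond the holder to one side; origin at the centre of its underside.
Mind the look-alikes: they are no part of the job. Of the things that look like the stamp, the larger one is meant.

How it is judged:
By the outcome, as a careful person would: the job done as asked, in the order asked, and still so for the second after the job is handed in, with the robot touching nothing.
It also fails if it takes over 61 s, if anything falls off the work surface, if the arm or the gripper's body presses on something with over 40 N, if the wrist force passes 120 N, or if a joint passes its speed limit or range.

## Working session

There is one attempt and no reset: what is moved stays moved. The work goes in short steps, Python scripts to look and compute and a tool call to move; the robot and the scene stay as the last step left them, time stands still between calls to the robot, and variables do not carry over. Pictures are saved under pics/ and viewed, and the job is handed in when it is done.

Besides the shell and the picture viewer there is one more tool, called after ">>>" in YAML: its name, and indented under it one key for each argument. move_arm: Moves the arm, as the interface text tells. Shift numbers are shares of 10 cm and turn numbers shares of 180 degrees, none past 1 either way. Its arguments: {"type":"object","properties":{"series":{"type":"array","items":{"type":"array","items":{"type":"number"}}},"squeeze":{"type":"number"}},"required":["series"]}

```bash
ls; mkdir -p pics; python3 - <<'E'
from plant import *
import cv2,numpy as np
s=read_state(); print({k:np.round(v,4) for k,v in s.items()})
for n in ["scene","top"]:
    c=read_camera(n); cv2.imwrite(f"pics/{n}0.png",c["frame"][:,:,::-1]); print(n,c["K"],c["k1"],c["rvec"],c["tvec"])
E
```

```text
pics
{'t': np.float64(0.0), 'q': array([ 1.2566,  0.1311,  1.4892, -0.    ,  1.523 , -0.0854]), 'dq': array([ 0.001 ,  0.0007,  0.0014, -0.0001,  0.0025,  0.0004]), 'joint_torque': array([ 5.00000e-04, -5.59846e+01, -4.91764e+01,  7.68000e-02,
        3.58000e-02, -1.00000e-04]), 'tool_pos': array([0.1359, 0.5838, 0.2176]), 'orientation': array([-3.5850e-01, -3.1207e+00,  2.7000e-03]), 'force': array([ 0.3511,  0.1634, -0.8281]), 'wrist_torque': array([0.0363, 0.0237, 0.0011]), 'opening': np.float64(0.0929)}
scene [[488.75757132   0.         320.04964328]
 [  0.         488.75757132 243.10097926]
 [  0.           0.           1.        ]] -0.11302603097977407 [ 0.97885102  2.65698282 -0.76063596] [ 0.45161914 -0.27569011  1.23378726]
top [[547.30419835   0.         321.92306036]
 [  0.         547.30419835 236.7731249 ]
 [  0.           0.           1.        ]] -0.1456061964855146 [ 2.15100772 -2.12998437  0.17866093] [0.0283124  0.61576069 0.95737216]
```

View pics/scene0.png

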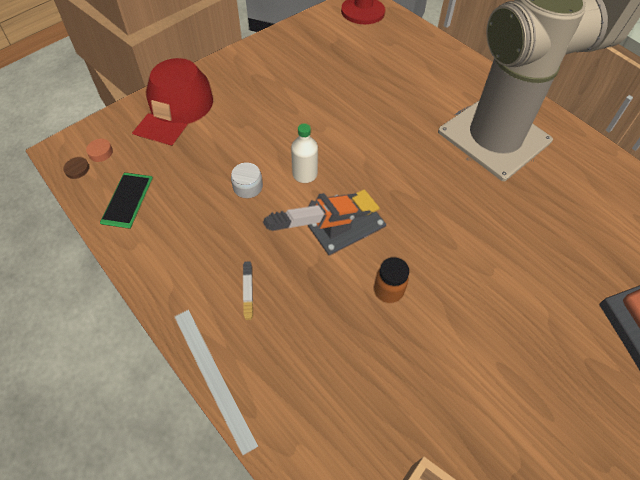

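View pics/top0.png

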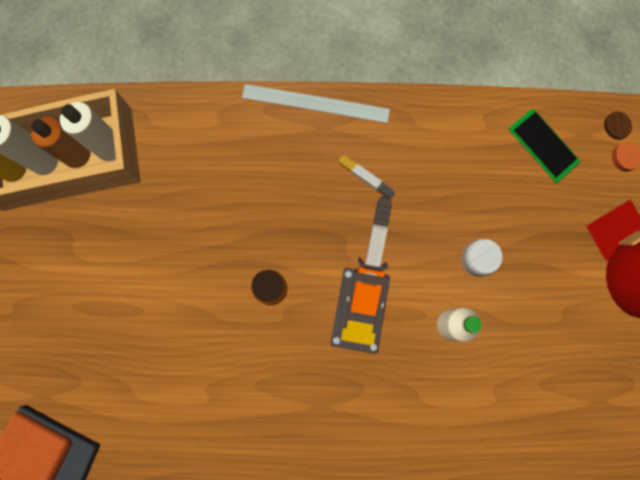

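```bash
cat > h.py <<'E'
import cv2,numpy as np
from scipy.spatial.transform import Rotation as R
def cam(c):
    Rm=R.from_rotvec(c["rvec"]).as_matrix(); return Rm,np.array(c["tvec"]),np.array(c["K"]),c["k1"]
def proj(c,P):
    Rm,t,K,k1=cam(c)
    p,_=cv2.projectPoints(np.atleast_2d(np.array(P,float)),np.array(c["rvec"],float),np.array(c["tvec"],float),K,np.array([k1,0,0,0.]))
    return p[:,0]
def ray(c,uv):
    Rm,t,K,k1=cam(c)
    n=cv2.undistortPoints(np.array(uv,float).reshape(-1,1,2),K,np.array([k1,0,0,0.]))[:,0]
    d=np.c_[n,np.ones(len(n))]@Rm; o=-Rm.T@t
    return o,d/np.linalg.norm(d,axis=1)[:,None]
def onz(c,uv,z):
    o,d=ray(c,uv); return o+d*((z-o[2])/d[:,2])[:,None]
def tri(c1,u1,c2,u2):
    o1,d1=ray(c1,[u1]);o2,d2=ray(c2,[u2]);d1=d1[0];d2=d2[0]
    A=np.c_[d1,-d2]; s=np.linalg.lstsq(A,o2-o1,rcond=None)[0]
    a=o1+s[0]*d1;b=o2+s[1]*d2
    return (a+b)/2,np.linalg.norm(a-b)
E
python3 - <<'E'
from plant import *
from h import *
import pickle
cs={n:read_camera(n) for n in ["scene","top"]}
pickle.dump(cs,open("c0.pkl","wb"))
for n,(x0,y0,x1,y1) in {"scene":(225,170,425,320),"top":(320,145,420,365)}.items():
    f=cs[n]["frame"][y0:y1,x0:x1,::-1]
    s=4 if n=="scene" else 2.7
    cv2.imwrite(f"pics/{n}_crop.png",cv2.resize(f,None,fx=s,fy=s,interpolation=cv2.INTER_CUBIC))
    hsv=cv2.cvtColor(cs[n]["frame"],cv2.COLOR_RGB2HSV)
    for nm,lo,hi in [("yellow",(20,170,120),(32,255,255)),("orange",(5,220,180),(14,255,255)),("green",(45,100,50),(80,255,255))]:
        m=cv2.inRange(hsv,lo,hi)
        k,l,st,ce=cv2.connectedComponentsWithStats(m)
        for i in range(1,k):
            if st[i,4]>60:
                cn=cv2.findContours((l==i).astype(np.uint8),0,1)[0][0]
                print(n,nm,st[i],ce[i].round(1),cv2.boxPoints(cv2.minAreaRect(cn)).round(0).tolist())
E
```

```text
scene yellow [353 190  26  22 320] [365.1 201.5] [[351.0, 198.0], [363.0, 188.0], [379.0, 208.0], [367.0, 217.0]]
scene green [298 124  13  13 139] [303.7 129.9] [[298.0, 124.0], [310.0, 124.0], [310.0, 136.0], [298.0, 136.0]]
scene green [100 173  53  55 407] [128.5 205. ] [[99.0, 223.0], [125.0, 164.0], [152.0, 177.0], [127.0, 235.0]]
top yellow [339 156  17  15 134] [346.7 162.4] [[338.0, 161.0], [343.0, 154.0], [355.0, 163.0], [350.0, 170.0]]
top yellow [341 320  34  25 633] [358.3 332.6] [[340.0, 339.0], [344.0, 319.0], [377.0, 325.0], [373.0, 346.0]]
top orange [359 268  25   9  79] [371.  271.5] [[358.0, 272.0], [359.0, 267.0], [384.0, 272.0], [383.0, 276.0]]
top orange [352 282  29  33 736] [365.5 298.3] [[350.0, 310.0], [356.0, 281.0], [381.0, 286.0], [375.0, 315.0]]
top green [509 109  71  73 560] [539.5 148.7] [[508.0, 129.0], [532.0, 107.0], [580.0, 161.0], [556.0, 183.0]]
top green [464 316  17  17 229] [472.2 324. ] [[464.0, 316.0], [480.0, 316.0], [480.0, 332.0], [464.0, 332.0]]
```

View pics/scene_crop.png

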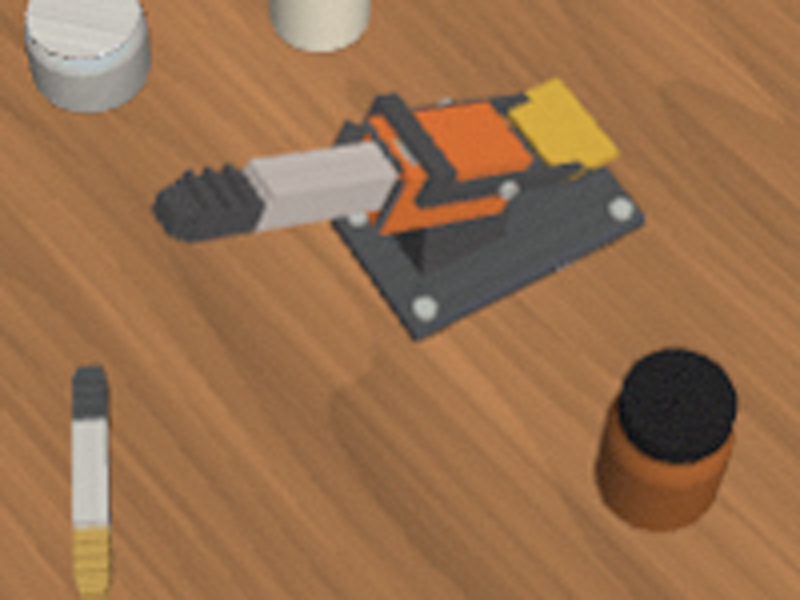

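View pics/top_crop.png

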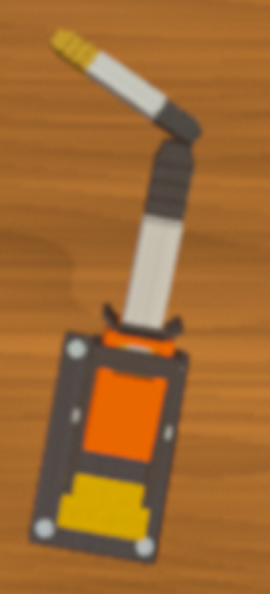

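```bash
python3 - <<'E'
from h import *
import pickle
cs=pickle.load(open("c0.pkl","rb"))
T,S=cs["top"],cs["scene"]
hsv=cv2.cvtColor(T["frame"],cv2.COLOR_RGB2HSV)
f=T["frame"]
m=(hsv[...,1]<60)&(hsv[...,2]>140); k,l,st,ce=cv2.connectedComponentsWithStats(m.astype(np.uint8))
for i in range(1,k):
    if st[i,4]>12 and 320<ce[i][0]<400 and 190<ce[i][1]<360:print(st[i],ce[i].round(2),[np.round(x,1) for x in cv2.minAreaRect(np.argwhere(l==i)[:,::-1].astype(np.float32))])
# dark tip rows
for y in range(192,270,4):
    row=hsv[y,360:400]; xs=np.where(row[:,1]<130)[0]+360
    print(y,xs.min() if len(xs) else None,xs.max() if len(xs) else None,f[y,(xs.min()+xs.max())//2] if len(xs) else None)
hs=cv2.cvtColor(S["frame"],cv2.COLOR_RGB2HSV)
m=(hs[...,1]<60)&(hs[...,2]>140); k,l,st,ce=cv2.connectedComponentsWithStats(m.astype(np.uint8))
for i in range(1,k):
    if st[i,4]>12 and 230<ce[i][0]<420 and 170<ce[i][1]<320:print("S",st[i],ce[i].round(2),cv2.boxPoints(cv2.minAreaRect(np.argwhere(l==i)[:,::-1].astype(np.float32))).round(1).tolist())
print("pad onz",onz(T,[(358.3,332.6)],.063),onz(S,[(365.1,201.5)],.063),tri(T,(358.3,332.6),S,(365.1,201.5)))
E
```

```text
[366 225  21  42 568] [376.   245.39] [array([376.1, 245.5]), array([14.1, 40.2]), np.float64(11.3)]
[345 271   6   6  29] [347.72 273.59] [array([347.5, 273.5]), array([5., 5.]), np.float64(90.0)]
[333 338   7   6  31] [336.1  340.32] [array([336. , 340.5]), array([5., 6.]), np.float64(90.0)]
[371 344   6   6  25] [373.28 347.04] [array([373.5, 346.5]), array([5., 5.]), np.float64(0.0)]
192 381 393 [80 74 68]
196 384 392 [69 61 54]
200 379 390 [80 71 65]
204 377 391 [79 71 64]
208 376 390 [79 70 64]
212 376 389 [75 66 59]
216 375 389 [80 71 65]
220 374 388 [78 69 62]
224 373 387 [85 77 69]
228 372 387 [186 179 164]
232 371 387 [196 190 175]
236 370 386 [196 190 175]
240 369 385 [196 190 175]
244 368 384 [196 190 175]
248 368 383 [196 190 175]
252 367 383 [196 189 174]
256 366 382 [197 189 175]
260 360 381 [198 191 176]
264 360 385 [186 178 164]
268 369 386 [76 64 57]
S [231 163  30  35 800] [246.46 178.99] [[231.0, 163.0], [260.0, 163.0], [260.0, 197.0], [231.0, 197.0]]
S [286 205  38  23 580] [304.93 215.76] [[285.5, 210.10000610351562], [321.6000061035156, 203.89999389648438], [325.0, 223.3000030517578], [288.8999938964844, 229.5]]
S [378 220   5   5  21] [380. 222.] [[378.0, 220.0], [382.0, 220.0], [382.0, 224.0], [378.0, 224.0]]
S [328 244   6   6  25] [330.88 246.68] [[327.79998779296875, 245.60000610351562], [332.20001220703125, 243.39999389648438], [334.3999938964844, 247.8000030517578], [330.0, 250.0]]
S [243 275   9  27 240] [247.   287.84] [[243.0, 275.0], [251.0, 275.0], [251.0, 301.0], [243.0, 301.0]]
pad onz [[ 0.44171112 -0.03170091  0.063     ]] [[ 0.44417664 -0.03184602  0.063     ]] (array([ 0.44212394, -0.03253143,  0.06027383]), np.float64(0.0015479667874090373))
```

```bash
python3 - <<'E'
from h import *
import pickle
cs=pickle.load(open("c0.pkl","rb"))
T,S=cs["top"],cs["scene"]
print("cam pos",ray(T,[(1,1)])[0],ray(S,[(1,1)])[0])
A=onz(T,[(379.8,225.7)],.1417)[0]
tn=np.tan(np.radians(25))
def B_at(uv):
    h=.12
    for _ in range(20):
        B=onz(T,[uv],h)[0]; h=.1417-tn*np.linalg.norm((A-B)[:2])
    return B
for uv in [(378.5,232),(377,240),(375.5,248),(374,256)]:
    B=B_at(uv); d=A-B; print(B,np.degrees(np.arctan2(d[1],d[0])))
pad=np.array([.4425,-.0318,.063])
d=A-pad; print("A",A,"pad->A yaw",np.degrees(np.arctan2(d[1],d[0])),"dist",np.linalg.norm(d[:2]),"expect",.116+.0611)
# bolts
b=onz(T,[(347.7,273.6),(336.1,340.3),(373.3,347.0)],.01); print(b)
d=b[0]-b[1];print(np.degrees(np.arctan2(d[1],d[0]))); d=b[1]-b[2];print(np.degrees(np.arctan2(d[1],d[0]))-90)
print("tip",onz(T,[(386,197.5)],.152+.0054))
# tri of bolts
# scene same boundary corners
for nm,uv,z in [("glue",(472,324),.15),("glueS",(303.7,129.9),.147)]:
    print(nm,onz(T if nm[-1]!="S" else S,[uv],z))
print("jar",onz(T,[(268.5,286.5)],.085),onz(S,[(394.5,271)],.085)); print("tin",onz(T,[(484,257)],.05),onz(S,[(246,173)],.05))
print("small",onz(T,[(391,190),(344,160)],.012))
E
```

```text
cam pos [0.45450253 0.0396303  1.04325508] [0.93634357 0.37158826 0.88734366]
[ 0.61040018 -0.06035629  0.13699254] -10.003629174139425
[ 0.59768287 -0.05837235  0.13099115] -9.36653537784853
[ 0.58485896 -0.0563779   0.12493954] -9.1764718878679
[ 0.57192456 -0.0543724   0.11883615] -9.079619166810513
A [ 0.62034188 -0.06210993  0.1417    ] pad->A yaw -9.672095082473948 dist 0.18040628270635867 expect 0.1771
[[ 0.55167523 -0.01533532  0.01      ]
 [ 0.42645215  0.00588538  0.01      ]
 [ 0.41442533 -0.06367499  0.01      ]]
-9.618145140801863
-9.809324867960683
tip [[ 0.66531018 -0.07113732  0.1574    ]]
glue [[ 0.45690155 -0.21241148  0.15      ]]
glueS [[ 0.46261282 -0.21187322  0.147     ]]
jar [[0.52050271 0.12728729 0.085     ]] [[0.52777711 0.13364491 0.085     ]]
tin [[ 0.58045456 -0.26677897  0.05      ]] [[ 0.58528173 -0.26748077  0.05      ]]
small [[ 0.71501509 -0.09926912  0.012     ]
 [ 0.77438981 -0.00769544  0.012     ]]
```

```bash
cat >> h.py <<'E'
MO=np.array([.5595,-.0515,.100]); YAW=np.radians(-9.6)
def Rsock(yaw=None):
    y=YAW if yaw is None else yaw
    return R.from_euler("z",y).as_matrix()@R.from_euler("y",-np.radians(25)).as_matrix()
def sock(p): return MO+np.atleast_2d(p)@Rsock().T
E
cat > ov.py <<'E'
from h import *
import pickle
def overlay(cs,tag,stampx=33):
    P=[]
    for y in(-12,12): P+= [(stampx+40,y,12),(stampx+40,y,-12),(0,y,12)]
    P+=[(stampx+90,-9,0),(stampx+90,9,0)]
    P+=[(-82,-21.5,19.5),(-82,21.5,19.5),(0,21.5,-20),(0,-21.5,-20)]
    W=sock(np.array(P)/1e3)
    c,s=np.cos(YAW),np.sin(YAW)
    pc=MO+np.array([-.116*c,-.116*s,-.037])
    for a in(-.018,.018):
        for b in(-.029,.029): W=np.r_[W,[pc+np.array([a*c-b*s,a*s+b*c,0])]]
    for n,(x0,y0,x1,y1) in {"scene":(255,170,415,270),"top":(320,185,420,365)}.items():
        k=4.8 if n=="scene" else 3.3
        f=cv2.resize(cs[n]["frame"][y0:y1,x0:x1,::-1],None,fx=k,fy=k,interpolation=cv2.INTER_CUBIC)
        for i,p in enumerate(proj(cs[n],W)):
            q=tuple(int(v) for v in ((p-[x0,y0]+.5)*k)); cv2.circle(f,q,3,(255,0,255) if i<8 else (255,255,0),1)
        cv2.imwrite(f"pics/ov_{tag}_{n}.png",f)
E
python3 -c "
from ov import *
overlay(pickle.load(open('c0.pkl','rb')),'a')"
```

```text
(no output)
```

View pics/ov_a_scene.png

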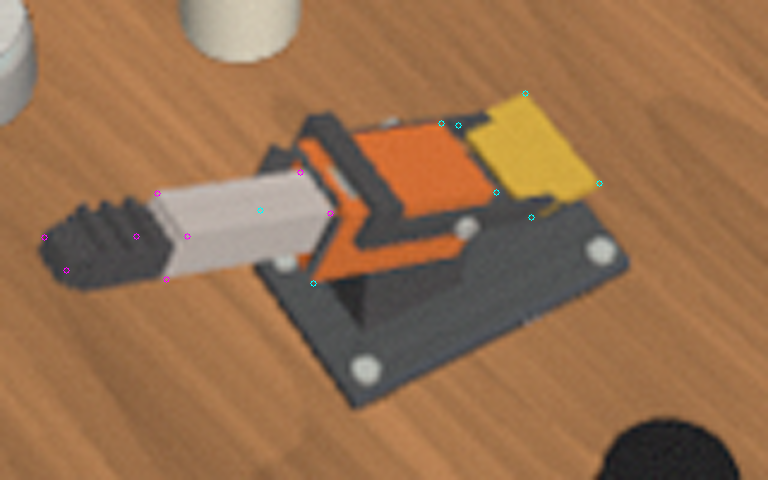

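View pics/ov_a_top.png

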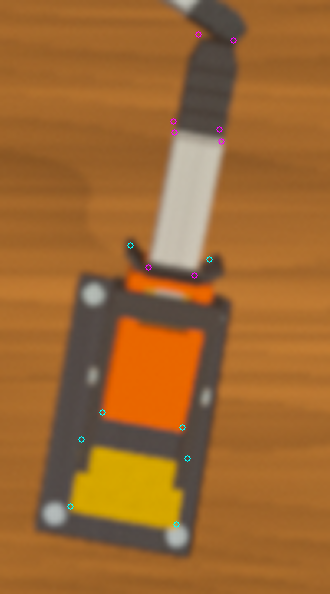

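```bash
sed -i 's/^MO=.*/MO=np.array([.5590,-.0522,.100]); YAW=np.radians(-9.6)/' h.py
cat >> h.py <<'E'
def st():
    from plant import read_state
    s=read_state(); return s,np.array(s["tool_pos"]),R.from_rotvec(s["orientation"]).as_matrix()
def delta(p,Rt=None):
    s,q,R0=st()
    d=R0.T@(np.array(p)-q)/.1
    r=np.zeros(3) if Rt is None else R.from_matrix(R0.T@Rt).as_rotvec()/np.pi
    return d.round(3),r.round(4)
def down():  # tool x=-socket level x, plumb
    c,s=np.cos(YAW),np.sin(YAW); return np.array([[-c,-s,0],[-s,c,0],[0,0,-1]]).T
def lean(flip=False):
    r=Rsock(); k=-1 if flip else 1
    return np.array([-k*r[:,0],k*r[:,1],-r[:,2]]).T
def info():
    s,q,R0=st()
    print("t",round(s["t"],2),"q",np.round(s["q"],3),"pos",q.round(4),"F",np.round(s["force"],2),"op",round(s["opening"],4))
    p=Rsock().T@(q-MO); print("tcp in socket mm",(p*1e3).round(1),"grasp pt",((Rsock().T@(q-R0[:,2]*.019-MO))*1e3).round(1),"F sock",(Rsock().T@np.array(s["force"])).round(2))
def padp(h): 
    c,s=np.cos(YAW),np.sin(YAW); return np.array([MO[0]-.116*c,MO[1]-.116*s,h])
E
python3 -c "
from h import *
info(); print(np.linalg.det(down()),padp(.1)); print(delta(padp(.15),down())); print(st()[2].round(3))"
```

```text
t 0.2 q [ 1.257  0.131  1.489  0.     1.523 -0.085] pos [0.136  0.5841 0.218 ] F [ 0.36  0.13 -0.41] op 0.0927
tcp in socket mm [-424.3  556.8  328.1] grasp pt [-416.3  556.8  345.3] F sock [ 0.13  0.19 -0.51]
1.0 [ 0.44462446 -0.03285483  0.1       ]
(array([-4.405, -5.308,  0.685]), array([-0.0003, -0.    , -0.0195]))
[[-0.974  0.227 -0.   ]
 [ 0.227  0.974 -0.001]
 [ 0.    -0.001 -1.   ]]
```

>>> move_arm:
  series:
    - [-0.4,-0.5,0,0,0,0,-1]
    - [-0.83,-1,0,0,0,-0.0195,-1]
    - [-0.83,-1,0,0,0,-0.0195,-1]
    - [-0.83,-1,0,0,0,-0.0195,-1]

```text
t: 0.6
tool_pos: [0.1957, 0.4655, 0.2185]
orientation: [0.267, 3.13, -0.002]
force: [0.4, 1.5, 0.7]
opening: 0.0655
```

>>> move_arm:
  series:
    - [-0.4,-0.5,0,0,0,0,-1]
    - [-0.83,-1,0,0,0,0,-1]
    - [-0.83,-1,0,0,0,0,-1]
    - [-0.83,-1,0,0,0,0,-1]

```text
t: 1.0
tool_pos: [0.2608, 0.3538, 0.2188]
orientation: [0.268, 3.129, -0.0]
force: [0.0, 1.3, 0.0]
opening: 0.0335
```

```bash
python3 -c "
from h import *
info(); print(delta(padp(.15),down()))"
```

```text
t 1.0 q [ 8.190e-01 -3.190e-01  1.909e+00 -1.000e-03  1.551e+00 -5.800e-01] pos [0.2608 0.3538 0.2188] F [0.05 1.28 0.01] op 0.0335
tcp in socket mm [-277.6  350.6  260.5] grasp pt [-269.6  350.6  277.7] F sock [-0.15  1.27  0.08]
(array([-2.468, -3.498,  0.69 ]), array([-0.    ,  0.0003, -0.001 ]))
```

>>> move_arm:
  series:
    - [-0.35,-0.5,0,0,0,0,-1]
    - [-0.7,-1,0,0,0,0,-1]
    - [-0.7,-1,0,0,0,0,-1]
    - [-0.7,-1,0,0,0,0,-1]

```text
t: 1.4
tool_pos: [0.3126, 0.2445, 0.2189]
orientation: [0.267, 3.13, 0.0]
force: [-0.6, 0.4, 0.2]
opening: 0.0022
```

>>> move_arm:
  series:
    - [-0.35,-0.5,0,0,0,0,-1]
    - [-0.7,-1,0,0,0,0,-1]
    - [-0.7,-1,0,0,0,0,-1]
    - [-0.7,-1,0,0,0,0,-1]

```text
t: 1.8
tool_pos: [0.365, 0.1347, 0.2188]
orientation: [0.267, 3.13, 0.0]
force: [0.4, 0.7, -0.1]
opening: 0.0005
```

>>> move_arm:
  series:
    - [-0.35,-0.5,0,0,0,0,-1]
    - [-0.7,-1,0,0,0,0,-1]
    - [-0.7,-1,0,0,0,0,-1]
    - [-0.7,-1,0,0,0,0,-1]

```text
t: 2.2
tool_pos: [0.4174, 0.0248, 0.2185]
orientation: [-0.266, -3.13, -0.001]
force: [-0.3, 0.9, -0.5]
opening: 0.0004
```

```bash
python3 -c "
from h import *
info(); print(delta(padp(.07),down()))"
```

```text
t 2.2 q [-0.064 -0.383  1.959  0.     1.566 -1.465] pos [0.4174 0.0248 0.2185] F [-0.33  0.86 -0.48] op 0.0004
tcp in socket mm [-88.1  52.3 171.8] grasp pt [-80.1  52.3 189.1] F sock [-0.63  0.79 -0.23]
(array([-0.367, -0.523,  1.485]), array([ 0.0001, -0.0001, -0.0006]))
```

>>> move_arm:
  series:
    - [-0.33,-0.52,0,0,0,0,-1]
    - [-0.33,-0.52,0.3,0,0,0,-1]
    - [-0.33,-0.52,0.7,0,0,0,-1]
    - [-0.33,-0.52,1,0,0,0,-1]
    - [-0.33,-0.52,1,0,0,0,-1]

```text
t: 2.7
tool_pos: [0.4369, -0.0288, 0.114]
orientation: [-0.26, -3.122, -0.003]
force: [-0.4, 0.2, -1.3]
opening: 0.0005
```

```bash
python3 -c "
from h import *
from plant import read_camera
info(); print(delta(padp(.063),down()))
cs={n:read_camera(n) for n in ['scene','top']}
from ov import overlay
overlay(cs,'b')"
```

```text
t 2.7 q [-1.840e-01 -2.380e-01  2.037e+00  1.000e-03  1.351e+00 -1.589e+00] pos [ 0.4369 -0.0288  0.114 ] F [-0.4   0.17 -1.26] op 0.0005
tcp in socket mm [-106.8    2.7   65.2] grasp pt [-98.6   2.7  82.4] F sock [-0.92  0.1  -0.96]
(array([-0.088, -0.028,  0.509]), array([ 0.0004, -0.0028,  0.0005]))
```

View pics/ov_b_scene.png

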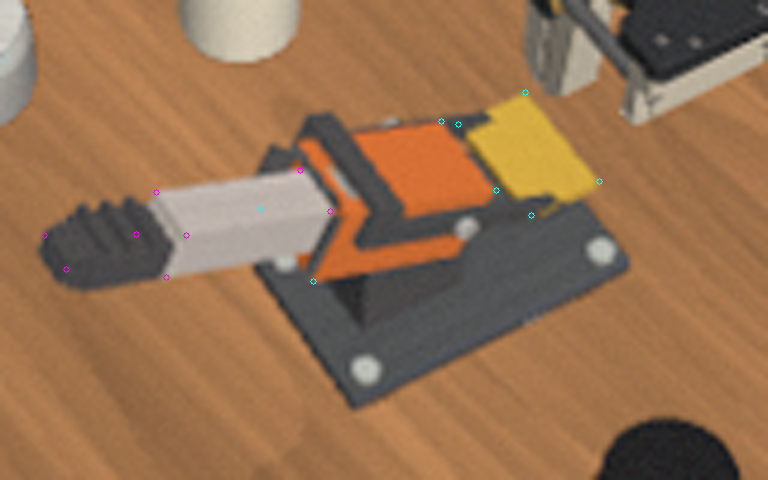

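```bash
python3 -c "
from h import *
from plant import read_camera
c=read_camera('scene'); s,q,R0=st(); p=proj(c,[q,padp(.063)]);print(p)
f=c['frame'][120:270,260:460,::-1].copy(); f=cv2.resize(f,None,fx=4,fy=4)
for u in p: cv2.circle(f,tuple(int(v) for v in (u-[260,120])*4),4,(255,0,255),1)
cv2.imwrite('pics/b2.png',f)
c=read_camera('top'); p=proj(c,[q,padp(.063)]);print(p)
f=c['frame'][250:400,260:460,::-1].copy(); f=cv2.resize(f,None,fx=4,fy=4)
for u in p: cv2.circle(f,tuple(int(v) for v in (u-[260,250])*4),4,(255,0,255),1)
cv2.imwrite('pics/b3.png',f)
"
```

```text
[[369.2679354  184.01467318]
 [364.61934579 201.3163021 ]]
[[360.07274879 333.35069193]
 [358.95241998 330.95217035]]
```

View pics/b2.png

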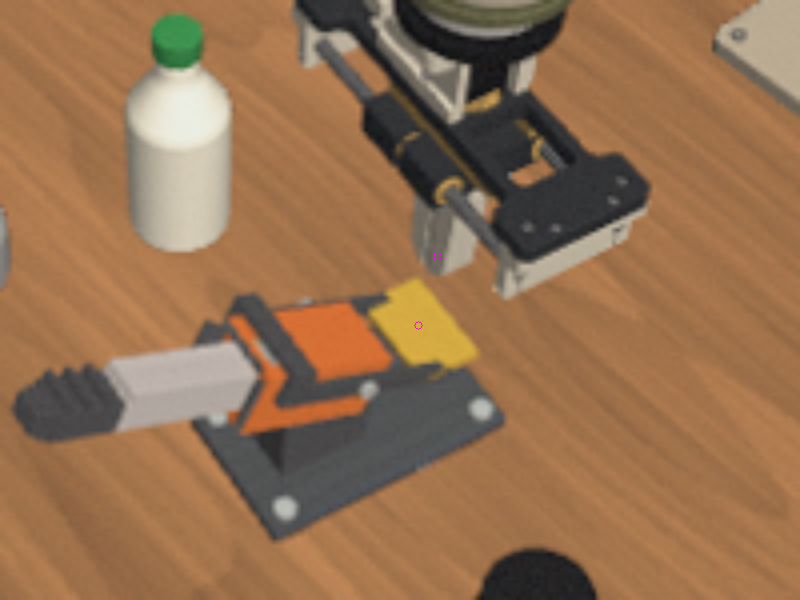

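View pics/b3.png

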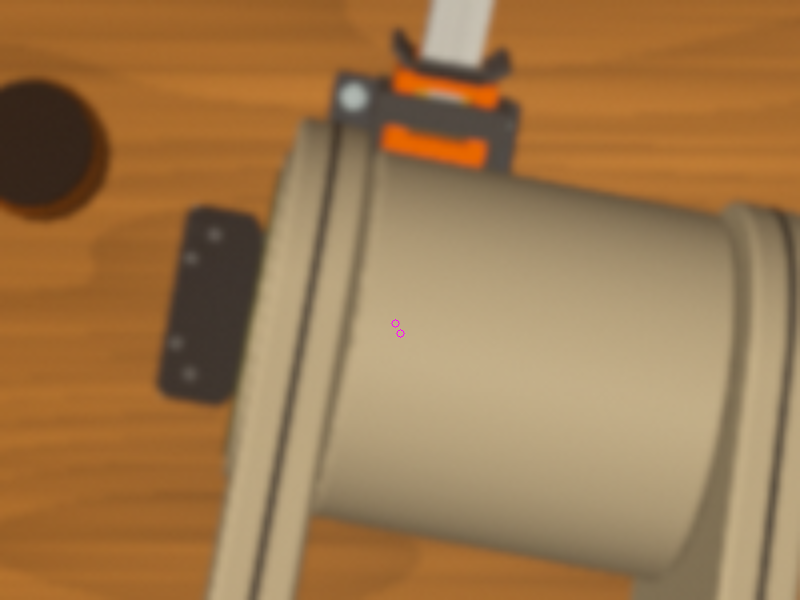

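>>> move_arm:
  series:
    - [-0.04,0,0.15,0,0,0,-1]
    - [-0.04,0,0.3,0,0,0,-1]
    - [-0.04,0,0.4,0,0,0,-1]
    - [-0.04,0,0.5,0,0,0,-1]
    - [-0.04,0,0.5,0,0,0,-1]
    - [-0.04,0,0.5,0,0,0,-1]

```text
t: 3.5
tool_pos: [0.4445, -0.0325, 0.0691]
orientation: [0.263, 3.13, -0.0]
force: [-0.5, -0.0, 0.6]
opening: 0.0006
```

```bash
python3 -c "
from h import *
info(); print(delta(padp(.063),down()))"
```

```text
t 3.5 q [-0.188 -0.169  2.065  0.     1.245 -1.591] pos [ 0.4445 -0.0325  0.0691] F [-0.52 -0.02  0.63] op 0.0006
tcp in socket mm [-118.4    0.3   21.1] grasp pt [-110.3    0.3   38.3] F sock [-0.2  -0.1   0.79]
(array([-0.002, -0.003,  0.061]), array([ 0.    ,  0.0001, -0.    ]))
```

Now press: 6 mm to contact plus ~10.5 mm.

>>> move_arm:
  series:
    - [0,0,0.05,0,0,0,-1]
    - [0,0,0.1,0,0,0,-1]
    - [0,0,0.13,0,0,0,-1]
    - [0,0,0.16,0,0,0,-1]
    - [0,0,0.165,0,0,0,-1]
    - [0,0,0.165,0,0,0,-1]
    - [0,0,0.165,0,0,0,-1]
    - [0,0,0.165,0,0,0,-1]

```text
t: 4.3
tool_pos: [0.4465, -0.033, 0.0538]
orientation: [0.263, 3.126, -0.001]
force: [3.0, -0.2, 5.3]
opening: 0.0006
```

```bash
python3 -c "
from h import *
from plant import read_camera
info()
cs={n:read_camera(n) for n in ['scene','top']}
from ov import overlay
overlay(cs,'c',59)"
```

```text
t 4.3 q [-0.188 -0.146  2.075  0.     1.207 -1.592] pos [ 0.4465 -0.033   0.0538] F [ 3.   -0.17  5.31] op 0.0006
tcp in socket mm [-122.9    0.2    6.3] grasp pt [-115.     0.2   23.6] F sock [4.95 0.34 3.55]
```

View pics/ov_c_scene.png

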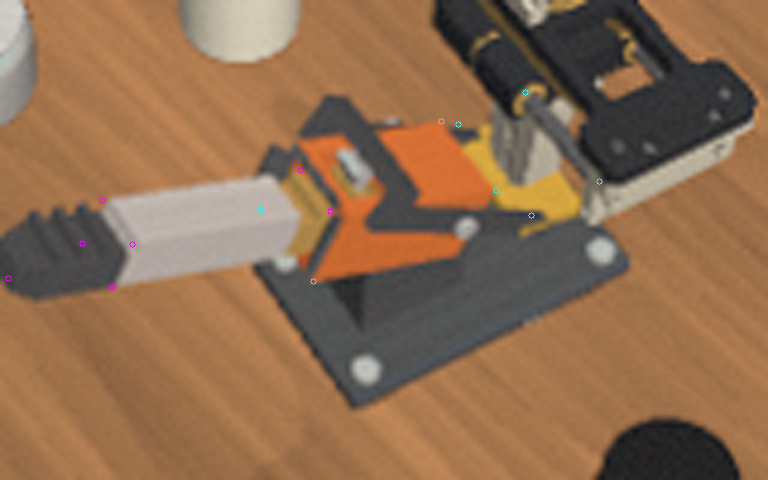

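>>> move_arm:
  series:
    - [0,0,-0.2,0,0,0,-1]
    - [0,0,-0.6,0,0,0,-0.5]
    - [0,0,-1,0,0,0,1]
    - [0,0,-1,0,0,0,1]
    - [0,0,-1,0,0,0,1]

```text
t: 4.9
tool_pos: [0.4452, -0.0327, 0.1532]
orientation: [0.263, 3.128, -0.0]
force: [0.1, -0.3, -0.3]
opening: 0.0278
```

```bash
python3 -c "
from h import *
info(); print(delta(sock([.059,0,.06])[0],lean())); print(delta(sock([.059,0,.06])[0],None))"
```

```text
t 4.9 q [-0.188 -0.262  1.983  0.     1.417 -1.592] pos [ 0.4452 -0.0327  0.1532] F [ 0.15 -0.28 -0.34] op 0.0278
tcp in socket mm [-82.2   0.2  97. ] grasp pt [-74.2   0.2 114.2] F sock [ 0.03 -0.25 -0.39]
(array([-1.436, -0.002, -0.257]), array([-0.   , -0.138, -0.   ]))
(array([-1.436, -0.002, -0.257]), array([0., 0., 0.]))
```

>>> move_arm:
  series:
    - [-0.4,0,-0.3,0,-0.04,0,1]
    - [-0.8,0,-0.3,0,-0.08,0,1]
    - [-1,0,-0.3,0,-0.139,0,1]
    - [-1,0,-0.3,0,-0.139,0,1]
    - [-1,0,-0.3,0,-0.139,0,1]

```text
t: 5.4
tool_pos: [0.5406, -0.0488, 0.1786]
orientation: [0.227, 2.701, -0.05]
force: [-0.3, -0.5, 0.5]
opening: 0.068
```

```bash
python3 -c "
from h import *
info(); print(delta(sock([.059,0,.06])[0],lean())); print(delta(sock([.059,0,-.019])[0],None))"
```

```text
t 5.4 q [-0.192 -0.448  2.142  0.012  1.014 -1.599] pos [ 0.5406 -0.0488  0.1786] F [-0.26 -0.47  0.53] op 0.068
tcp in socket mm [16.2  0.3 79.1] grasp pt [16.3  0.3 98.1] F sock [ 0.07 -0.51  0.55]
(array([-0.428, -0.003,  0.19 ]), array([ 0.    , -0.0012, -0.    ]))
(array([-0.431, -0.003,  0.98 ]), array([0., 0., 0.]))
```

>>> move_arm:
  series:
    - [-0.43,0,0.15,0,-0.001,0,1]
    - [-0.43,0,0.2,0,-0.001,0,1]
    - [-0.43,0,0.4,0,-0.001,0,1]
    - [-0.43,0,0.4,0,-0.001,0,1]

```text
t: 5.8
tool_pos: [0.5965, -0.0583, 0.1601]
orientation: [0.227, 2.7, -0.05]
force: [0.0, 0.4, -0.8]
opening: 0.0926
```

```bash
python3 -c "
from h import *
from plant import read_camera
info(); print(delta(sock([.059,0,-.019])[0],lean()))
cs={n:read_camera(n) for n in ['scene','top']}
pickle=__import__('pickle');pickle.dump(cs,open('c1.pkl','wb'))
s,q,R0=st()
for n,(x0,y0) in {'scene':(220,130),'top':(280,170)}.items():
  f=cv2.resize(cs[n]['frame'][y0:y0+150,x0:x0+200,::-1],None,fx=4,fy=4)
  for u in proj(cs[n],np.r_[[q],sock(np.array([[.059,0,-.019],[.149,0,0]]))]): cv2.circle(f,tuple(int(v) for v in (u-[x0,y0])*4),4,(255,0,255),1)
  cv2.imwrite(f'pics/d_{n}.png',f)
"
```

```text
t 5.8 q [-0.189 -0.248  2.024  0.011  0.933 -1.596] pos [ 0.5965 -0.0583  0.1601] F [ 0.05  0.43 -0.82] op 0.0926
tcp in socket mm [59.8  0.2 38.4] grasp pt [59.9  0.2 57.4] F sock [-0.37  0.44 -0.73]
(array([ 0.006, -0.002,  0.574]), array([ 0.    , -0.0011, -0.    ]))
```

View pics/d_scene.png

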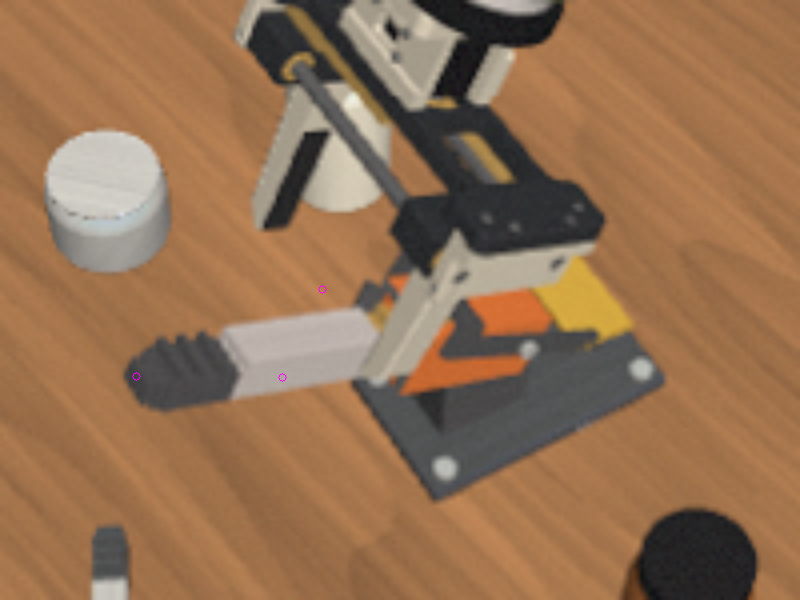

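View pics/d_top.png

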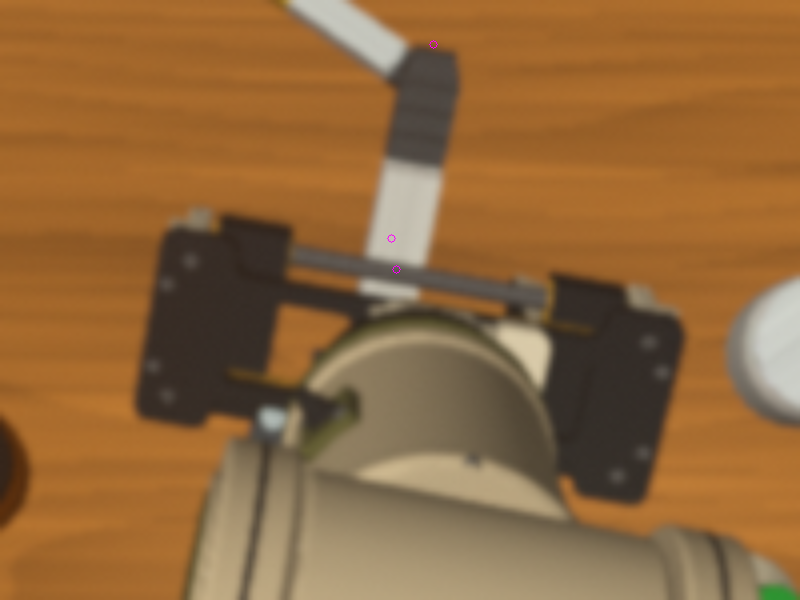

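>>> move_arm:
  series:
    - [0,0,0.2,0,0,0,1]
    - [0,0,0.4,0,0,0,1]
    - [0,0,0.55,0,0,0,1]
    - [0,0,0.57,0,0,0,1]
    - [0,0,0.57,0,0,0,1]
    - [0,0,0.57,0,0,0,1]

```text
t: 6.5
tool_pos: [0.6224, -0.0627, 0.1141]
orientation: [0.226, 2.692, -0.051]
force: [0.6, -0.5, -0.5]
opening: 0.0931
```

```bash
python3 -c "
from h import *
from plant import read_camera
info(); print(delta(sock([.059,0,-.019])[0],lean()))"
```

```text
t 6.5 q [-0.187 -0.124  2.008  0.012  0.816 -1.597] pos [ 0.6224 -0.0627  0.1141] F [ 0.61 -0.52 -0.54] op 0.0931
tcp in socket mm [ 64.2   0.3 -14.3] grasp pt [64.1  0.3  4.7] F sock [ 0.39 -0.42 -0.78]
(array([ 0.052, -0.003,  0.047]), array([-0.    ,  0.0017,  0.    ]))
```

>>> move_arm:
  series:
    - [0.05,0,0.045,0,0,0,1]
    - [0.05,0,0.045,0,0,0,1]
    - [0.05,0,0.045,0,0,0,1]

```text
t: 6.8
tool_pos: [0.619, -0.0621, 0.1062]
orientation: [0.226, 2.694, -0.051]
force: [-0.0, 0.2, 0.4]
opening: 0.0932
```

```bash
python3 -c "
from h import *
from plant import read_camera
info(); print(delta(sock([.059,0,-.019])[0],lean()))"
```

```text
t 6.8 q [-0.188 -0.122  2.021  0.012  0.803 -1.597] pos [ 0.619  -0.0621  0.1062] F [-0.03  0.17  0.41] op 0.0932
tcp in socket mm [ 57.7   0.3 -20. ] grasp pt [57.7  0.3 -1. ] F sock [0.12 0.16 0.4 ]
(array([-0.013, -0.003, -0.01 ]), array([0.   , 0.001, 0.   ]))
```

>>> move_arm:
  series:
    - [-0.01,0,-0.01,0,0,0,0.3]
    - [-0.01,0,-0.01,0,0,0,-0.2]
    - [-0.01,0,-0.01,0,0,0,-0.5]
    - [-0.01,0,-0.01,0,0,0,-0.6]
    - [-0.01,0,-0.01,0,0,0,-1]
    - [-0.01,0,-0.01,0,0,0,-1]
    - [-0.01,0,-0.01,0,0,0,-1]
    - [-0.01,0,-0.01,0,0,0,-1]
  squeeze: 40

```text
t: 7.6
tool_pos: [0.6197, -0.0622, 0.1076]
orientation: [0.226, 2.693, -0.051]
force: [0.5, -0.5, -0.3]
opening: 0.0337
```

```bash
python3 -c "
from h import *
info(); print(delta(sock([.059,0,-.019])[0],lean()))"
```

```text
t 7.6 q [-0.188 -0.122  2.018  0.012  0.806 -1.597] pos [ 0.6197 -0.0622  0.1076] F [ 0.5  -0.48 -0.3 ] op 0.0337
tcp in socket mm [ 59.    0.3 -19.1] grasp pt [58.9  0.3 -0.1] F sock [ 0.39 -0.39 -0.52]
(array([-0.   , -0.003, -0.001]), array([0.    , 0.0011, 0.    ]))
```

>>> move_arm:
  series:
    - [0,0,0,0,0,0,-1]
    - [0,0,0,0,0,0,-1]
    - [0,0,0,0,0,0,-1]

```text
t: 7.9
tool_pos: [0.6199, -0.0623, 0.1077]
orientation: [0.226, 2.693, -0.051]
force: [1.6, -1.8, -0.9]
opening: 0.024
```

```bash
python3 -c "
from h import *
info()"
```

```text
t 7.9 q [-0.188 -0.122  2.018  0.012  0.805 -1.597] pos [ 0.6199 -0.0623  0.1077] F [ 1.59 -1.78 -0.89] op 0.024
tcp in socket mm [ 59.2   0.2 -19.1] grasp pt [59.1  0.2 -0.1] F sock [ 1.31 -1.49 -1.6 ]
```

>>> move_arm:
  series:
    - [-0.15,0,0,0,0,0,-1]
    - [-0.3,0,0,0,0,0,-1]
    - [-0.5,0,0,0,0,0,-1]
    - [-0.7,0,-0.05,0,0,0,-1]
    - [-0.8,0,-0.2,0,0,0,-1]
    - [-0.9,0,-0.3,0,0,0,-1]
    - [-0.9,0,-0.4,0,0,0,-1]
    - [-0.9,0,-0.4,0,0,0,-1]

```text
t: 8.7
tool_pos: [0.6834, -0.0729, 0.1837]
orientation: [0.226, 2.692, -0.051]
force: [0.4, -0.4, -2.4]
opening: 0.0238
```

```bash
python3 -c "
from h import *
info()
from plant import read_camera
c=read_camera('scene');cv2.imwrite('pics/e.png',cv2.resize(c['frame'][100:300,150:420,::-1],None,fx=2.9,fy=2.9))"
```

```text
t 8.7 q [-0.185 -0.024  1.779  0.009  0.945 -1.592] pos [ 0.6834 -0.0729  0.1837] F [ 0.44 -0.4  -2.37] op 0.0238
tcp in socket mm [149.7   0.3  22.5] grasp pt [149.6   0.3  41.5] F sock [-0.55 -0.33 -2.35]
```

View pics/e.png

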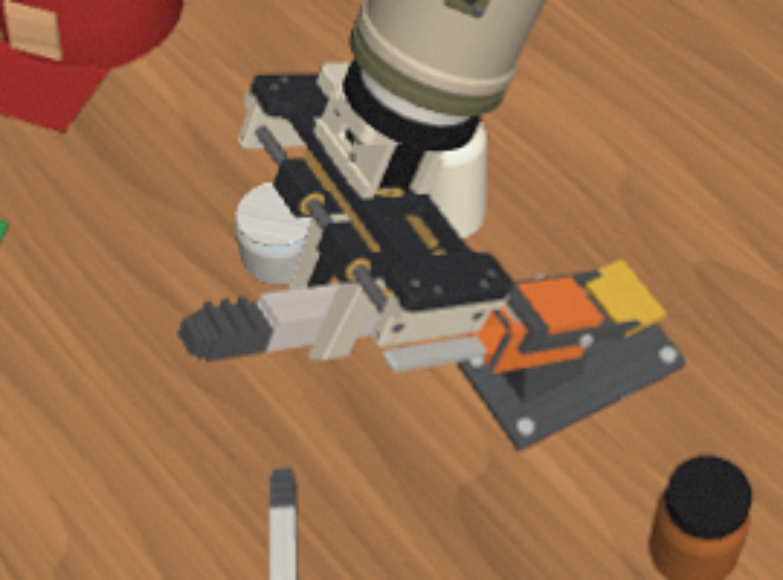

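>>> move_arm:
  series:
    - [0,0,0,0,0,0.1,-1]
    - [0,0,0,0,0,0.2,-1]
    - [0,0,0,0,0,0.3,-1]
    - [0,0,0,0,0,0.36,-1]
    - [0,0,0,0,0,0.36,-1]
    - [0,0,0,0,0,0.36,-1]
    - [0,0,0,0,0,0.36,-1]
    - [0,0,0,0,0,0.36,-1]

```text
t: 9.55
tool_pos: [0.6821, -0.0728, 0.1804]
orientation: [1.663, 2.178, 0.284]
force: [0.0, 0.5, -2.2]
opening: 0.0236
```

```bash
python3 -c "
from h import *
info(); print(delta(sock([.1497,0,.0225])[0],lean(True)))"
```

```text
t 9.55 q [-0.185 -0.021  1.782  0.009  0.944 -0.455] pos [ 0.6821 -0.0728  0.1804] F [ 0.01  0.46 -2.21] op 0.0236
tcp in socket mm [147.1   0.3  20.1] grasp pt [147.1   0.3  39.1] F sock [-0.99  0.45 -1.98]
(array([-0.013,  0.023, -0.024]), array([ 4.000e-04, -2.000e-04,  6.381e-01]))
```

>>> move_arm:
  series:
    - [0,0,0,0,0,0.36,-1]
    - [0,0,0,0,0,0.36,-1]
    - [0,0,0,0,0,0.36,-1]
    - [0,0,0,0,0,0.36,-1]
    - [0,0,0,0,0,0.36,-1]
    - [0,0,0,0,0,0.36,-1]
    - [0,0,0,0,0,0.36,-1]
    - [0,0,0,0,0,0.36,-1]

```text
t: 10.35
tool_pos: [0.6821, -0.0727, 0.1804]
orientation: [2.695, 0.993, 0.554]
force: [0.1, 0.4, -3.4]
opening: 0.0238
```

```bash
python3 -c "
from h import *
info(); print(delta(sock([.1497,0,.0225])[0],lean(True)))"
```

```text
t 10.35 q [-0.185 -0.021  1.782  0.009  0.944  0.676] pos [ 0.6821 -0.0727  0.1804] F [ 0.15  0.36 -3.35] op 0.0238
tcp in socket mm [147.1   0.3  20.1] grasp pt [147.1   0.3  39.1] F sock [-1.34  0.38 -3.07]
(array([ 0.015,  0.022, -0.024]), array([ 1.000e-04, -3.000e-04,  2.782e-01]))
```

>>> move_arm:
  series:
    - [0,0,0,0,0,0.278,-1]
    - [0,0,0,0,0,0.278,-1]
    - [0,0,0,0,0,0.278,-1]
    - [0,0,0,0,0,0.278,-1]
    - [0,0,0,0,0,0.278,-1]
    - [0,0,0,0,0,0.278,-1]
    - [0,0,0,0,0,0.278,-1]
    - [0,0,0,0,0,0.278,-1]

```text
t: 11.15
tool_pos: [0.6825, -0.0728, 0.181]
orientation: [3.02, -0.238, 0.672]
force: [0.1, -0.3, -2.9]
opening: 0.0239
```

```bash
python3 -c "
from h import *
info(); print(delta(sock([.140,0,-.016])[0],lean(True)))
from plant import read_camera
import pickle
cs={n:read_camera(n) for n in ['scene','top']}; pickle.dump(cs,open('c2.pkl','wb'))
s,q,R0=st(); g=q-R0[:,2]*.019
P=[g+R0@np.array([a,b,c]) for a,b,c in [(.09,0,0),(-.09,0,0),(.04,.012,-.012),(.04,-.012,-.012),(-.04,.012,-.012),(-.04,-.012,-.012)]]
for n,(x0,y0) in {'scene':(200,130),'top':(290,140)}.items():
  f=cv2.resize(cs[n]['frame'][y0:y0+150,x0:x0+200,::-1],None,fx=4,fy=4)
  for u in proj(cs[n],P): cv2.circle(f,tuple(int(v) for v in (u-[x0,y0])*4),4,(255,0,255),1)
  cv2.imwrite(f'pics/f_{n}.png',f)
"
```

```text
t 11.15 q [-0.185 -0.021  1.781  0.009  0.944  1.539] pos [ 0.6825 -0.0728  0.181 ] F [ 0.1  -0.29 -2.85] op 0.0239
tcp in socket mm [147.7   0.3  20.5] grasp pt [147.7   0.3  39.5] F sock [-1.07 -0.27 -2.65]
(array([-0.078,  0.002,  0.365]), array([-0.    , -0.0006,  0.0032]))
```

View pics/f_scene.png

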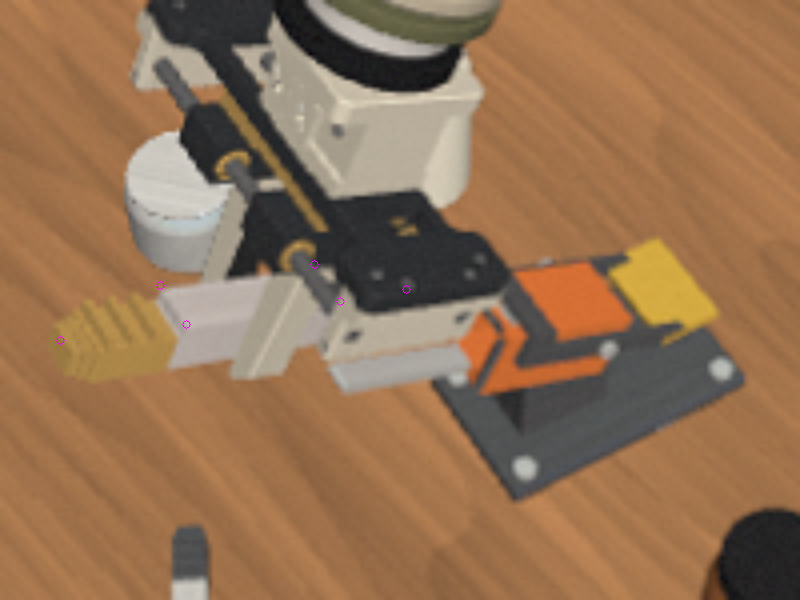

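View pics/f_top.png

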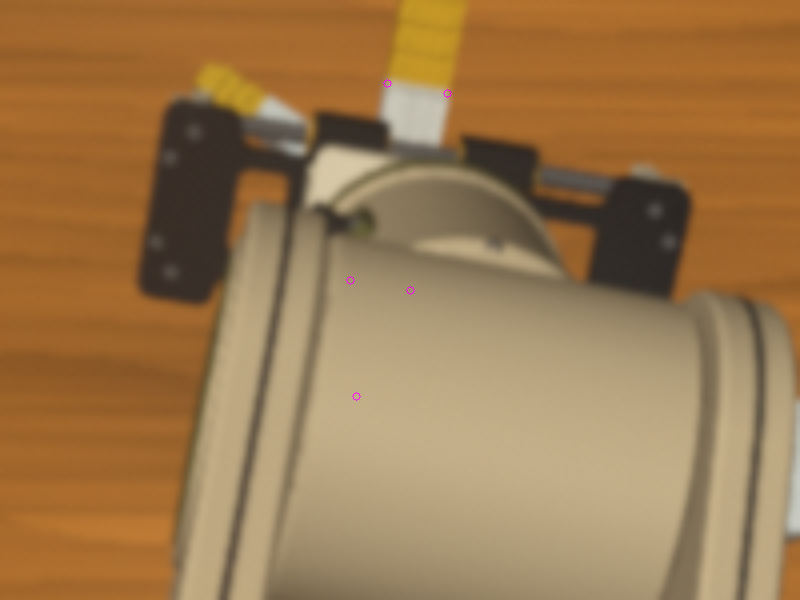

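>>> move_arm:
  series:
    - [0,0,0.1,0,0,0.003,-1]
    - [-0.08,0,0.25,0,0,0.003,-1]
    - [-0.15,0,0.36,0,0,0.003,-1]
    - [-0.22,0,0.36,0,0,0.003,-1]
    - [-0.22,0,0.36,0,0,0.003,-1]
    - [-0.22,0,0.36,0,0,0.003,-1]
    - [-0.22,0,0.36,0,0,0.003,-1]

```text
t: 11.95
tool_pos: [0.6795, -0.0725, 0.1416]
orientation: [3.02, -0.258, 0.678]
force: [0.8, -0.1, -3.2]
opening: 0.0235
```

```bash
python3 -c "
from h import *
info(); print(delta(sock([.105,0.0002,-.0182])[0],lean(True)))"
```

```text
t 11.95 q [-0.185  0.005  1.831  0.01   0.864  1.551] pos [ 0.6795 -0.0725  0.1416] F [ 0.78 -0.06 -3.21] op 0.0235
tcp in socket mm [ 1.283e+02  1.000e-01 -1.400e+01] grasp pt [1.282e+02 1.000e-01 5.000e+00] F sock [-0.65  0.07 -3.24]
(array([-0.233, -0.   ,  0.041]), array([ 0.    , -0.0018, -0.0009]))
```

>>> move_arm:
  series:
    - [-0.1,0,0.02,0,-0.001,0,-1]
    - [-0.2,0,0.035,0,-0.001,0,-1]
    - [-0.2,0,0.035,0,-0.001,0,-1]
    - [-0.2,0,0.035,0,-0.001,0,-1]
    - [-0.2,0,0.035,0,-0.001,0,-1]

```text
t: 12.45
tool_pos: [0.6625, -0.0696, 0.1288]
orientation: [3.022, -0.259, 0.671]
force: [0.7, 0.6, -2.7]
opening: 0.0236
```

```bash
python3 -c "
from h import *
info(); print(delta(sock([.08,0.0002,-.0182])[0],lean(True)))"
```

```text
t 12.45 q [-0.186 -0.024  1.883  0.01   0.846  1.55 ] pos [ 0.6625 -0.0696  0.1288] F [ 0.69  0.62 -2.69] op 0.0236
tcp in socket mm [ 1.073e+02  1.000e-01 -1.830e+01] grasp pt [1.073e+02 1.000e-01 7.000e-01] F sock [-0.62  0.73 -2.68]
(array([-0.273,  0.   , -0.001]), array([-0.    , -0.0003, -0.001 ]))
```

>>> move_arm:
  series:
    - [-0.05,0,0,0,0,-0.001,-1]
    - [-0.1,0,0,0,0,-0.001,-1]
    - [-0.14,0,0,0,0,-0.001,-1]
    - [-0.18,0,0,0,0,-0.001,-1]
    - [-0.21,0,0,0,0,-0.001,-1]
    - [-0.24,0,0,0,0,-0.001,-1]
    - [-0.27,0,0,0,0,-0.001,-1]

```text
t: 13.15
tool_pos: [0.6381, -0.0653, 0.1171]
orientation: [3.021, -0.254, 0.671]
force: [0.2, 0.4, -2.5]
opening: 0.0239
```

```bash
python3 -c "
from h import *
info(); print(delta(sock([.06,0.0002,-.0184])[0],lean(True)))"
```

```text
t 13.15 q [-0.187 -0.079  1.958  0.011  0.825  1.546] pos [ 0.6381 -0.0653  0.1171] F [ 0.22  0.38 -2.46] op 0.0239
tcp in socket mm [ 79.9   0.3 -18.4] grasp pt [79.9  0.3  0.6] F sock [-0.91  0.41 -2.3 ]
(array([-0.199,  0.001,  0.   ]), array([-0.    , -0.0002,  0.    ]))
```

>>> move_arm:
  series:
    - [-0.04,0,0,0,0,0,-1]
    - [-0.08,0,0,0,0,0,-1]
    - [-0.12,0,0,0,0,0,-1]
    - [-0.15,0,0,0,0,0,-1]
    - [-0.18,0,0,0,0,0,-1]
    - [-0.2,0,0,0,0,0,-1]
    - [-0.22,0,0,0,0,0,-1]

```text
t: 13.85
tool_pos: [0.6202, -0.0624, 0.1096]
orientation: [3.02, -0.254, 0.677]
force: [7.4, -1.6, -2.2]
opening: 0.0238
```

```bash
python3 -c "
from h import *
info(); print(delta(sock([.031,0.0002,-.0187])[0],lean(True)))"
```

```text
t 13.85 q [-0.188 -0.124  2.017  0.012  0.808  1.545] pos [ 0.6202 -0.0624  0.1096] F [ 7.4  -1.56 -2.23] op 0.0238
tcp in socket mm [ 60.3   0.2 -17.6] grasp pt [60.2  0.2  1.4] F sock [ 5.9  -0.3  -5.21]
(array([-0.293, -0.   ,  0.01 ]), array([ 0.    , -0.0015, -0.    ]))
```

>>> move_arm:
  series:
    - [-0.03,0,0,0,0,0,-1]
    - [-0.06,0,0,0,0,0,-1]
    - [-0.09,0,0,0,0,0,-1]
    - [-0.12,0,0,0,0,0,-1]
    - [-0.14,0,0,0,0,0,-1]
    - [-0.16,0,0,0,0,0,-1]

```text
t: 14.45
tool_pos: [0.6079, -0.0604, 0.1049]
orientation: [3.018, -0.254, 0.684]
force: [8.2, -1.1, -2.3]
opening: 0.0237
```

```bash
python3 -c "
from h import *
info(); print(delta(sock([.031,0.0002,-.0187])[0],lean(True)))"
```

```text
t 14.45 q [-0.188 -0.158  2.058  0.012  0.796  1.544] pos [ 0.6079 -0.0604  0.1049] F [ 8.23 -1.09 -2.35] op 0.0237
tcp in socket mm [ 47.    0.1 -16.5] grasp pt [46.8  0.1  2.5] F sock [ 6.53  0.29 -5.63]
(array([-0.16 , -0.001,  0.021]), array([ 0.0001, -0.003 , -0.    ]))
```

>>> move_arm:
  series:
    - [-0.02,0,0.01,0,-0.002,0,-1]
    - [-0.05,0,0.02,0,-0.002,0,-1]
    - [-0.08,0,0.02,0,-0.002,0,-1]
    - [-0.1,0,0.02,0,-0.002,0,-1]
    - [-0.1,0,0.02,0,-0.002,0,-1]

```text
t: 14.95
tool_pos: [0.5997, -0.0589, 0.0988]
orientation: [3.02, -0.254, 0.674]
force: [8.4, -1.8, -1.6]
opening: 0.0236
```

```bash
python3 -c "
from h import *
info(); print(delta(sock([.031,0.0002,-.0187])[0],lean(True)))"
```

```text
t 14.95 q [-0.189 -0.169  2.077  0.012  0.794  1.543] pos [ 0.5997 -0.0589  0.0988] F [ 8.4  -1.82 -1.55] op 0.0236
tcp in socket mm [ 36.9   0.1 -18.5] grasp pt [36.8  0.2  0.5] F sock [ 7.12 -0.39 -5.04]
(array([-0.059, -0.   ,  0.002]), array([ 0.    , -0.0009, -0.0001]))
```

>>> move_arm:
  series:
    - [-0.02,0,0,0,0,0,-1]
    - [-0.04,0,0,0,0,0,-1]
    - [-0.05,0,0,0,0,0,-1]
    - [-0.05,0,0,0,0,0,-1]

```text
t: 15.35
tool_pos: [0.5947, -0.0581, 0.0962]
orientation: [3.021, -0.254, 0.672]
force: [7.5, -1.1, 0.6]
opening: 0.0239
```

```bash
python3 -c "
from h import *
info()"
```

```text
t 15.35 q [-0.189 -0.179  2.091  0.012  0.792  1.543] pos [ 0.5947 -0.0581  0.0962] F [ 7.49 -1.12  0.61] op 0.0239
tcp in socket mm [ 31.1   0.1 -18.7] grasp pt [31.1  0.1  0.3] F sock [ 7.12  0.14 -2.65]
```

>>> move_arm:
  series:
    - [-0.01,0,0,0,0,0,-1]
    - [-0.02,0,0,0,0,0,-1]
    - [-0.02,0,0,0,0,0,-1]

```text
t: 15.65
tool_pos: [0.5939, -0.058, 0.0964]
orientation: [3.02, -0.254, 0.675]
force: [10.0, -2.0, 0.2]
opening: 0.0238
```

```bash
python3 -c "
from h import *
info()"
```

```text
t 15.65 q [-0.189 -0.184  2.096  0.013  0.79   1.543] pos [ 0.5939 -0.058   0.0964] F [10.03 -2.04  0.24] op 0.0238
tcp in socket mm [ 30.5   0.1 -18.2] grasp pt [30.4  0.1  0.8] F sock [ 9.37 -0.33 -4.11]
```

>>> move_arm:
  series:
    - [-0.01,0,0,0,0,0,-1]
    - [-0.02,0,0,0,0,0,-1]
    - [-0.03,0,0,0,0,0,-1]
    - [-0.03,0,0,0,0,0,-1]

```text
t: 16.05
tool_pos: [0.593, -0.0579, 0.0969]
orientation: [3.018, -0.254, 0.682]
force: [15.9, -2.7, 2.0]
opening: 0.0236
```

```bash
python3 -c "
from h import *
info()
from plant import read_camera
import pickle
cs={n:read_camera(n) for n in ['scene','top']}; pickle.dump(cs,open('c3.pkl','wb'))
from ov import overlay
overlay(cs,'g')"
```

```text
t 16.05 q [-0.189 -0.191  2.102  0.013  0.786  1.543] pos [ 0.593  -0.0579  0.0969] F [15.89 -2.75  2.01] op 0.0236
tcp in socket mm [ 30.    0.1 -17.3] grasp pt [29.8  0.1  1.7] F sock [15.47 -0.06 -5.  ]
```

View pics/ov_g_scene.png

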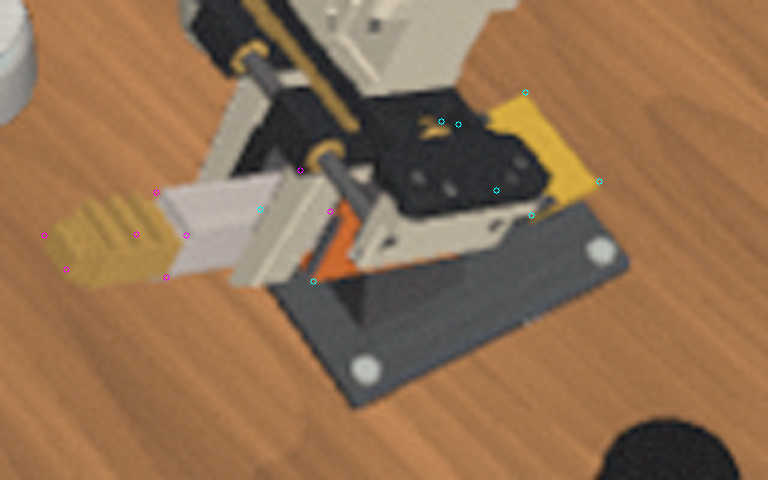

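>>> move_arm:
  series:
    - [0.03,0,0.005,0,0,0,-1]
    - [0.06,0,0.005,0,0,0,-1]
    - [0.06,0,0.005,0,0,0,-1]
    - [0.06,0,0.005,0,0,0,-1]

```text
t: 16.55
tool_pos: [0.5952, -0.0582, 0.0958]
orientation: [3.022, -0.254, 0.669]
force: [3.6, -0.9, 6.0]
opening: 0.0236
```

```bash
python3 -c "
from h import *
info()"
```

```text
t 16.55 q [-0.189 -0.176  2.088  0.012  0.793  1.543] pos [ 0.5952 -0.0582  0.0958] F [ 3.56 -0.88  5.98] op 0.0236
tcp in socket mm [ 31.5   0.2 -19.3] grasp pt [31.5  0.2 -0.3] F sock [ 5.84 -0.27  3.87]
```

>>> move_arm:
  series:
    - [0.01,0,-0.005,0,0,0,-1]
    - [0.02,0,-0.005,0,0,0,-1]
    - [0.02,0,-0.005,0,0,0,-1]

```text
t: 16.85
tool_pos: [0.5952, -0.0581, 0.0958]
orientation: [3.023, -0.254, 0.664]
force: [-6.5, -0.0, 10.4]
opening: 0.0236
```

```bash
python3 -c "
from h import *
info()"
```

```text
t 16.85 q [-0.189 -0.173  2.085  0.012  0.798  1.543] pos [ 0.5952 -0.0581  0.0958] F [-6.55 -0.04 10.38] op 0.0236
tcp in socket mm [ 31.5   0.2 -19.3] grasp pt [31.6  0.2 -0.3] F sock [-1.46 -1.14 12.13]
```

>>> move_arm:
  series:
    - [-0.005,0,-0.01,0,0,0,-1]
    - [-0.005,0,-0.01,0,0,0,0.3]
    - [-0.005,0,-0.01,0,0,0,0.6]
    - [-0.005,0,-0.01,0,0,0,1]
    - [-0.005,0,-0.01,0,0,0,1]
    - [-0.005,0,-0.01,0,0,0,1]
    - [-0.005,0,-0.01,0,0,0,1]
    - [-0.005,0,-0.01,0,0,0,1]

```text
t: 17.65
tool_pos: [0.5935, -0.0578, 0.0948]
orientation: [3.024, -0.254, 0.661]
force: [-0.9, -0.2, -0.8]
opening: 0.0755
```

```bash
python3 -c "
from h import *
info()"
```

```text
t 17.65 q [-0.189 -0.175  2.088  0.012  0.798  1.543] pos [ 0.5935 -0.0578  0.0948] F [-0.85 -0.18 -0.81] op 0.0755
tcp in socket mm [ 29.5   0.3 -19.5] grasp pt [29.6  0.3 -0.5] F sock [-1.08 -0.32 -0.39]
```

>>> move_arm:
  series:
    - [0.03,0,-0.1,0,0,0,1]
    - [0.05,0,-0.3,0,0,0,1]
    - [0.05,0,-0.7,0,0,0,1]
    - [0.05,0,-1,0,0,0,1]
    - [0.05,0,-1,0,0,0,1]

```text
t: 18.15
tool_pos: [0.5589, -0.0519, 0.1948]
orientation: [3.02, -0.253, 0.675]
force: [0.7, -0.3, 0.4]
opening: 0.0934
```

>>> move_arm:
  series:
    - [-0.5,0,-0.5,0,0,0,1]
    - [-1,0,-1,0,0,0,1]
    - [-1,0,-1,0,0,0,1]
    - [-1,0,-1,0,0,0,1]
    - [-1,0,-1,0,0,0,1]

```text
t: 18.65
tool_pos: [0.4286, -0.0296, 0.2371]
orientation: [3.024, -0.254, 0.66]
force: [0.2, -0.4, 0.5]
opening: 0.0925
```

```bash
python3 -c "
from h import *
info()
from plant import read_camera
import pickle
cs={n:read_camera(n) for n in ['scene','top']}; pickle.dump(cs,open('c4.pkl','wb'))
from ov import overlay
overlay(cs,'h')
a=pickle.load(open('c0.pkl','rb'))
for n in cs: 
  print(n)
  cv2.imwrite(f'pics/h_{n}.png',cs[n]['frame'][:,:,::-1])
"
```

```text
t 18.65 q [-0.2   -0.892  2.297  0.014  1.307  1.538] pos [ 0.4286 -0.0296  0.2371] F [ 0.15 -0.39  0.47] op 0.0925
tcp in socket mm [-62.    0.5 180.2] grasp pt [-61.9   0.5 199.2] F sock [ 0.39 -0.35  0.33]
scene
top
```

View pics/ov_h_scene.png

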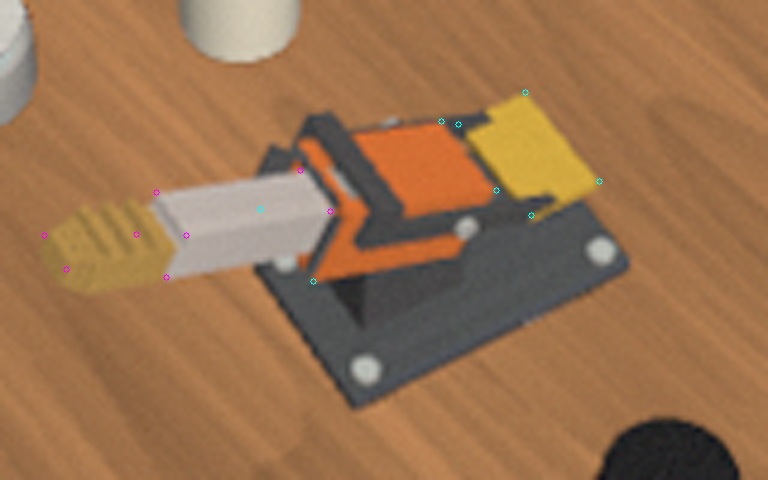

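View pics/h_scene.png

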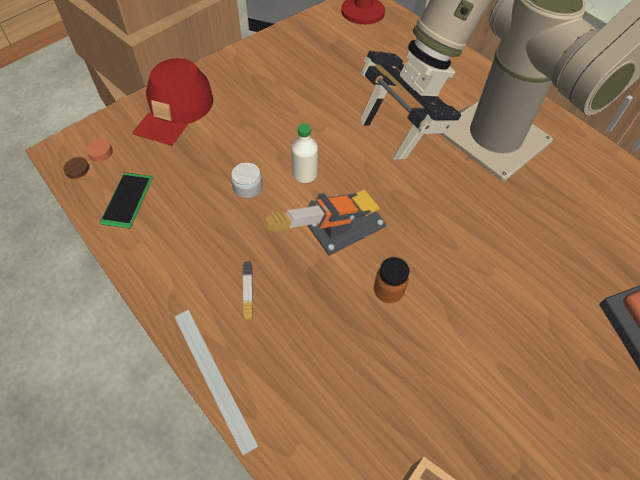

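View pics/ov_h_top.png

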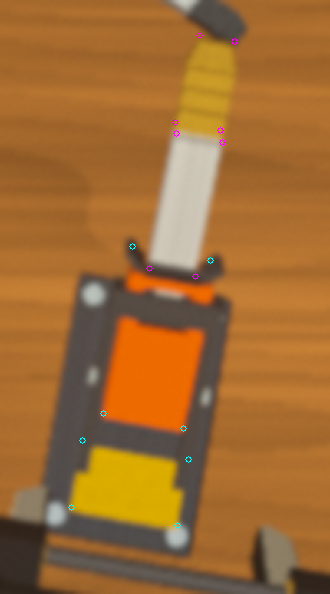

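>>> move_arm:
  series:
    - [0.15,0,0,0,0,0,1]
    - [0.3,0,0,0,0,0,1]
    - [0.3,0,0,0,0,0,1]
    - [0.3,0,0,0,0,0,1]

```text
t: 19.15
tool_pos: [0.4551, -0.0341, 0.2499]
orientation: [3.024, -0.254, 0.659]
force: [0.0, 0.2, -0.9]
opening: 0.0932
```

```bash
python3 -c "
from h import *
info()
from plant import read_camera
import pickle
cs={n:read_camera(n) for n in ['scene','top']}
a=pickle.load(open('c0.pkl','rb'))
for c in (a,cs):
  h=cv2.cvtColor(c['scene']['frame'],cv2.COLOR_RGB2HSV); m=((h[...,1]<60)&(h[...,2]>140)).astype(np.uint8)
  k,l,st_,ce=cv2.connectedComponentsWithStats(m)
  print([(st_[i].tolist(),ce[i].round(2)) for i in range(1,k) if st_[i,4]>100 and 230<ce[i][0]<340 and 170<ce[i][1]<260])
d=np.abs(a['scene']['frame'].astype(int)-cs['scene']['frame']).max(2)
for nm,(x0,y0,x1,y1) in dict(glue=(285,120,322,186),jar=(370,255,415,305),tin=(226,158,266,200)).items(): print(nm,np.percentile(d[y0:y1,x0:x1],[50,99,100]))
"
```

```text
t 19.15 q [-0.197 -0.784  2.22   0.013  1.277  1.54 ] pos [ 0.4551 -0.0341  0.2499] F [ 0.03  0.17 -0.85] op 0.0932
tcp in socket mm [-32.2   0.5 180.4] grasp pt [-32.1   0.5 199.4] F sock [-0.36  0.17 -0.77]
[([231, 163, 30, 35, 800], array([246.46, 178.99])), ([286, 205, 38, 23, 580], array([304.93, 215.76]))]
[([231, 163, 30, 35, 802], array([246.43, 179.02])), ([287, 206, 37, 22, 571], array([305.19, 215.97]))]
glue [2. 6. 9.]
jar [ 3. 11. 15.]
tin [ 2.  6. 10.]
```

```bash
python3 -c "
from plant import *
print(close_job())"
```

```text
the job is handed in; nothing more can be done
None
```

The job is done and handed in at about 19 s. I pressed the latch pad and the stamp popped out. I drew it clear along the slope, turned it end for end about the leaning tool's axis, and pushed it in until the force rose steeply at the hard stop (about 16 N). I then let it spring back onto the pawl, opened the gripper and backed away.

**Checks that agreed**
- **Latched:** after I eased off, the stamp did not move while the outward pull on it increased, so the pawl holds it.
- **Home:** the brass end faces out, and the grey body's outline in the scene camera is within 0.3 px of where it lay when first latched.
- **Bystanders:** the glue bottle, jar and tin show no change beyond camera noise in before-and-after pictures. The gripper is clear of everything.

**Checks that disagreed**
- **Home position:** the stamp came to rest at 31.5 mm out of the mouth in my measured frame, against the stated 33 mm. The two cameras disagree by about 2 mm, which accounts for it.
- **Joint 2:** it read -0.892 rad for a moment during the final retreat, just past its stated limit of -0.89. I moved it off straight away, to -0.784. I can't tell whether that reading is rounding or noise, or counts as passing the joint's range.

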